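# Snap the lid onto the leftovers box, then shut its steam vent

## Robot

A 6-joint arm with a two-finger parallel gripper is mounted at the origin on a cart in front of the work surface, level with it; the furniture and walls round the work are solid. World frame = base frame: x ahead of the robot, y to its left, z up, the work surface at z = 0. Lengths are in m, angles in rad, forces in N, time in s.
With the tool pointing down it reaches from about 0.425 to 0.95 m from the base axis. Payload 3.5 kg.
Tool frame: the origin (TCP) lies at the very end of the fingers, on their centre line; the grasp point (between the pads) lies arm.grip_depth behind it (arm.grip_depth is the distance from the TCP to the grasp point, in m); z points along the fingers, y is the direction in which the jaws open and shut (so a half turn about z gives the same grasp; the last joint's range is limited). The gripper opens to 85 mm and grips with 20 to 120 N. Pads are 22 mm wide; open, the fingers measure 114 mm over their backs; the gripper's body (76 mm by 85 mm) begins 54 mm behind the grasp point. The pads swing forward as they close: fully open they stand 13 mm farther back than shut.
Start: joints at [0.97, 0.286, 1.577, -0, 1.279, -0.15], TCP at [0.294, 0.608, 0.231] pointing down, gripper open.
Joint ranges: [-2.77, 2.77], [-0.9, 2.22], [0.21, 2.48], [-1.53, 4.67], [0.24, 2.81], [-2.84, 2.84]. Speed limits (rad/s): [2.79, 2.79, 3.14, 3.14, 3.14, 3.14].

## Interface

Orientations are given as a unit quaternion [w, x, y, z].
In Python, from station import arm, capture, get_calibration gives the robot as it stands.
- The arm moves only by the tool step_arm, never from a script. Its argument "commands" is a list of rows, each a list of 5 numbers: the shift along the tool's x, y, z in mm, then the turn about the tool's z in units of 10 degrees (1.0 is 10 degrees), then the finger opening in mm, from 0 to 85.4. In form: [[tx, ty, tz, twist, hand], ...]. A call has exactly 8 rows; each row is the pose to reach, as a shift and turn from the pose measured when the call began, along the tool's axes at that moment; what a row does not reach only later rows make up. A row lasts 1/8 s, in which the tool goes at most 62.5 mm and 10.7 degrees, less where a joint would pass 70% of its speed; a pose out of reach is approached as far as the arm can. A call with a gripper value outside its range is refused whole. The fingers move at their own pace and stop on an object; "squeeze" is the grip in N (left out, the last holds). Time passes only in rows, so rows that repeat a pose let the fingers close, or fill a call up. It gives the time, the measured TCP pose, the force and the opening at its end, in the units of the state.
- arm.get_state(): the state, without advancing time (a new reading comes with each control period).
- capture(name): name is "side" or "top"; returns (picture, depth): 400x640x3 uint8, blue, green, red; 400x640 float32, m along the optical axis (not along the pixel's ray), 0 where there is no reading.
- get_calibration(name): a dict with "fx", "fy", "cx", "cy" (pixels), "dist_coeffs" ([k1, k2, p1, p2, k3] as OpenCV has them; the pictures are not rectified), "T" (4x4, takes a point from camera to world coordinates). Camera axes: x right, y up, looking along -z (the intrinsics and any distortion apply to the point x, -y, -z); pixel columns grow to the right and rows downward; lengths in m; the calibration is good to about 2 mm. A picture is of the moment at which its call begins. get_calibration takes no time and is no camera call.
- arm.close_job(): hands the job in, once; it reports no verdict.
The state is a dict: "time": time; "joints": joint angles; "joint_velocities": joint speeds; "tau": joint torques, N m; "position": TCP position; "orientation": TCP orientation; "force": force on the tool from outside, world axes, zero at the start; "ft_torque": the same for the moment, N m; "width": opening from 0.0 (shut) to 1.0 (fully open).
Only numpy, scipy, OpenCV 4.12 (cv2) and the standard library are available. Lean on these libraries where they do the work, as an engineer would, in place of code of your own. Each camera call takes 0.05 s, during which the arm holds its last target.

## Task

Close the food box of potatoes: press the lid down round its rim, corner by corner, until all four corners have clicked fully home; keep the vent flap open meanwhile so that the air gets out, and only then push the flap over and press it until it snaps shut flat. Use fingertip pushes only (the thin lid cracks if it is leant on with more than about 40 N): do not lift or carry anything, let the box stay where it stands, and leave the other things on the worktop alone.

Things in the scene. Friction and masses are not known exactly. Their poses are not given: they have to be found in the camera images.
- food_box: Clear rectangular food box with cooked potatoes in it, loose on the worktop, about 0.9 kg: 112 mm (its x) by 172 mm (its y) at the rim, rim top 70 mm above its underside. Origin: centre of its underside; z up. At yaw 0 its long side lies along world y and its -x side faces the robot; it may be turned up to 0.52 rad either way.
- lid: Pale grey press-on lid lying on the box, lined up with it: 126 mm (its x) by 186 mm (its y), a 14 mm deep skirt outside the box wall, rim 16 mm wide. Origin: middle of the lid, at the underside of its rim: 70 mm above the box's underside when shut, 77 mm at the start, when the lid only rests on four snap catches under its long sides at y = +72 and -72 mm. The rim's top is 3 mm above the origin.
- lid_middle (a point): Top face of the lid's panel, in the middle, under the vent flap; the panel lies 2.5 mm below the top of the rim. The lid twists a little as its corners are pressed one by one; corners not yet shut may rise up to 6 mm meanwhile. A shut corner stays shut unless pulled up.
- vent_flap (a joint): Steam vent in the lid's middle: flap 26 (lid y) by 30 mm on a stiff hinge along y at lid x = -15 mm, 7.5 mm above the lid's origin. Stays where left. Rad: 0 = shut, flat, free edge at x = +15, top 9 mm above the origin; starts at 0.9 to 1.35, standing; closes toward the lid's +x. At 0.15 rad the free edge meets a catch and snaps under it with 3 to 6 N. Nothing round it is higher.
- vent_tip (a point): Top face of the vent flap, 4 mm from its free edge and half-way along it.
- corner_fl (a point): Oval thumb pad (11 by 24 mm) on the lid's rim at its near left (box frame -x, +y) corner, top face, lid x = -54.5, y = +68 mm. 73 mm above the box's underside when that corner is shut, about 80 mm at the start. Pushed down here with 8 to 15 N the corner snaps down 7 mm by itself and is then stopped by the box's rim.
- corner_fr (a point): Oval thumb pad (11 by 24 mm) on the lid's rim at its near right (-x, -y) corner, top face, lid x = -54.5, y = -68 mm. 73 mm above the box's underside when that corner is shut, about 80 mm at the start. Pushed down here with 8 to 15 N the corner snaps down 7 mm by itself and is then stopped by the box's rim.
- corner_bl (a point): Oval thumb pad (11 by 24 mm) on the lid's rim at its far left (+x, +y) corner, top face, lid x = +54.5, y = +68 mm. 73 mm above the box's underside when that corner is shut, about 80 mm at the start. Pushed down here with 8 to 15 N the corner snaps down 7 mm by itself and is then stopped by the box's rim.
- corner_br (a point): Oval thumb pad (11 by 24 mm) on the lid's rim at its far right (+x, -y) corner, top face, lid x = +54.5, y = -68 mm. 73 mm above the box's underside when that corner is shut, about 80 mm at the start. Pushed down here with 8 to 15 N the corner snaps down 7 mm by itself and is then stopped by the box's rim.
- lemon: Lemon, 78 x 55 x 56 mm, beside the food box; bystander. Origin: centre of its underside.
- pepper_jar: Spice jar, 41 mm wide, 105 mm tall, behind the food box; bystander. Origin: centre of its underside.
- teaspoon: Steel teaspoon, 130 mm long, lying to the left of the food box; bystander. Origin: centre of its underside.
- fork: Steel fork, 193 mm long, lying between the robot and the food box; bystander. Origin: centre of its underside.
Things that resemble listed ones, but are neither listed nor needed, are in the scene too. What is meant by the lid is not red, and is the larger of those in its own colour.

How it is judged:
By the outcome, as a careful person would: the job done as asked, in the order asked, and still so for the second after the job is handed in, with the robot touching nothing.
It also fails if it takes over 51 s, if anything falls off the work surface, if the arm or the gripper's body presses on something with over 40 N, if the wrist force passes 120 N, or if a joint passes its speed limit or range.

## Working session

There is one attempt and no reset: what is moved stays moved. The work goes in short steps, Python scripts to look and compute and a tool call to move; the robot and the scene stay as the last step left them, time stands still between calls to the robot, and variables do not carry over. Pictures are saved under pics/ and viewed, and the job is handed in when it is done.

Besides the shell and the picture viewer there is one more tool, called after ">>>" as name([rows], argument=value, ...), one row to a line, values as JSON. step_arm: Moves the arm, as the interface text tells. Its arguments: {"type":"object","properties":{"commands":{"type":"array"},"squeeze":{"type":"number"}},"required":["commands"]}

```bash
ls; mkdir -p pics; cat > h.py <<'E'
import numpy as np,cv2
from station import arm,capture,get_calibration
def shot(n,tag):
    im,d=capture(n); cv2.imwrite(f'pics/{tag}.png',im); np.save(f'pics/{tag}.npy',d); return im,d
def p2w(n,u,v,z=None,d=None):
    c=get_calibration(n);K=np.array([[c['fx'],0,c['cx']],[0,c['fy'],c['cy']],[0,0,1]])
    q=cv2.undistortPoints(np.array([[[u,v]]],float),K,np.array(c['dist_coeffs']))[0,0]
    r=np.array([q[0],-q[1],-1.]);T=np.array(c['T'])
    R=T[:3,:3]@r;o=T[:3,3]
    s=(z-o[2])/R[2] if z is not None else d
    return o+s*R
def w2p(n,P):
    c=get_calibration(n);K=np.array([[c['fx'],0,c['cx']],[0,c['fy'],c['cy']],[0,0,1]])
    T=np.linalg.inv(np.array(c['T']));P=np.atleast_2d(P);X=P@T[:3,:3].T+T[:3,3]
    X=X*[1,-1,-1]
    return cv2.projectPoints(X,np.zeros(3),np.zeros(3),K,np.array(c['dist_coeffs']))[0][:,0]
E
python3 - <<'E'
from h import *
shot('top','t0');shot('side','s0')
s=arm.get_state()
print(s, arm.grip_depth)
E
```

```text
pics
{'time': 0.1, 'joints': array([ 9.70016569e-01,  2.87108445e-01,  1.57804238e+00,  3.86854607e-05,
        1.27858122e+00, -1.50005647e-01]), 'joint_velocities': array([-0.00024531, -0.00408613, -0.00175949, -0.00090227,  0.00097574,
       -0.00039136]), 'tau': array([ 1.33419489e-03, -4.07294762e+01, -2.93702978e+01, -1.45634517e-04,
        3.39538608e-03,  2.57322931e-06]), 'position': array([0.29370186, 0.60709541, 0.2300582 ]), 'orientation': array([-4.09417785e-04,  2.23488967e-01,  9.74705872e-01, -9.88415692e-04]), 'force': array([-0.27756398,  0.75692046, -0.04933087]), 'ft_torque': array([-0.07013794,  0.00652781, -0.00752962]), 'width': 0.997993951065781} 0.0187
```

View pics/t0.png

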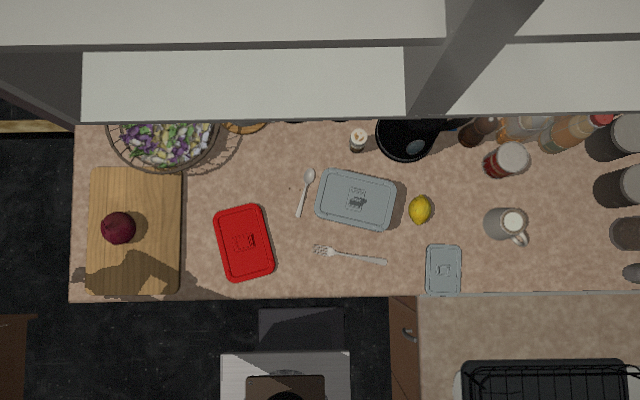

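View pics/s0.png

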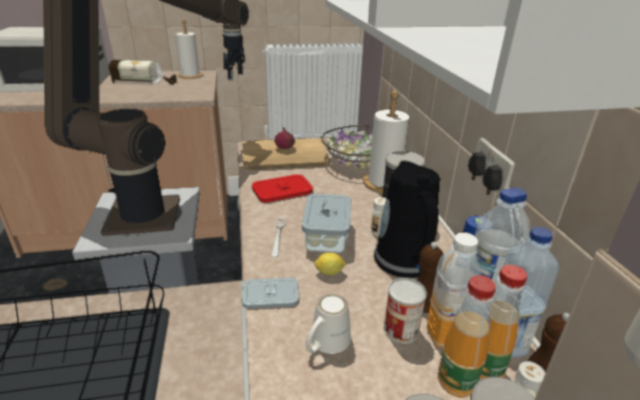

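Three things could be taken for the lid in the top view. One is a red lid at (243,243), one is a small grey lid at (443,269), and one is a larger grey lid on the box at (357,200). By the description it's the one at (357,200). The side view shows it on the clear box at (328,212). I'll check it in a close crop.

```bash
python3 - <<'E'
from h import *
im=cv2.imread('pics/t0.png');d=np.load('pics/t0.npy')
cv2.imwrite('pics/t0c.png',cv2.resize(im[160:240,305:405],None,fx=7,fy=7,interpolation=cv2.INTER_CUBIC))
im2=cv2.imread('pics/s0.png')
cv2.imwrite('pics/s0c.png',cv2.resize(im2[185:260,290:370],None,fx=7,fy=7,interpolation=cv2.INTER_CUBIC))
c=get_calibration('top');print(np.round(c['T'],3),c['fx'],c['dist_coeffs'])
c=get_calibration('side');print(np.round(c['T'],3),c['fx'])
for u,v in [(357,200),(330,195),(345,178),(380,215),(300,230)]: print(u,v,p2w('top',u,v,d=d[v,u]))
E
```

```text
[[-2.100e-02  9.940e-01 -1.090e-01  3.890e-01]
 [-1.000e+00 -2.100e-02  1.000e-03 -1.020e-01]
 [-1.000e-03  1.090e-01  9.940e-01  1.215e+00]
 [ 0.000e+00  0.000e+00  0.000e+00  1.000e+00]] 478.1849639962606 [0.01986924 0.         0.         0.         0.        ]
[[ 0.985  0.068 -0.158  0.307]
 [-0.171  0.497 -0.851 -1.171]
 [ 0.021  0.865  0.501  0.699]
 [ 0.     0.     0.     1.   ]] 436.18683405673954
357 200 [ 0.50943441 -0.18126674  0.11330475]
330 195 [ 0.5265845  -0.11945347  0.07893487]
345 178 [ 0.56705301 -0.15641997  0.07844174]
380 215 [ 0.47631834 -0.23774848  0.07653319]
300 230 [ 4.48210247e-01 -4.24962932e-02  4.09678216e-04]
```

View pics/t0c.png

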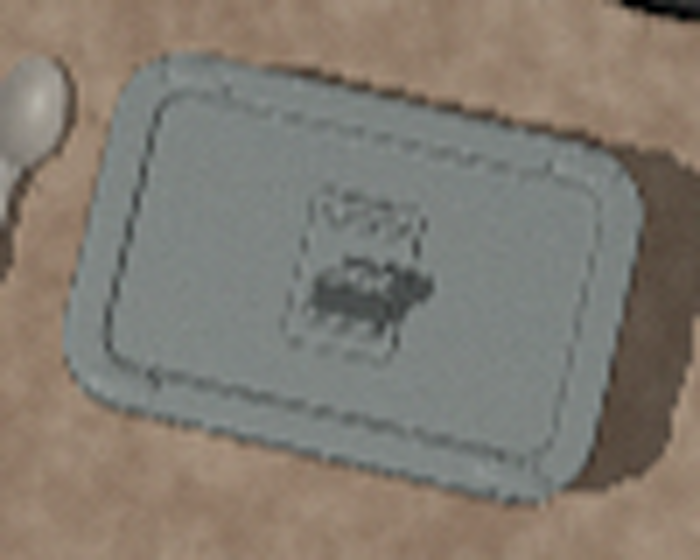

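View pics/s0c.png

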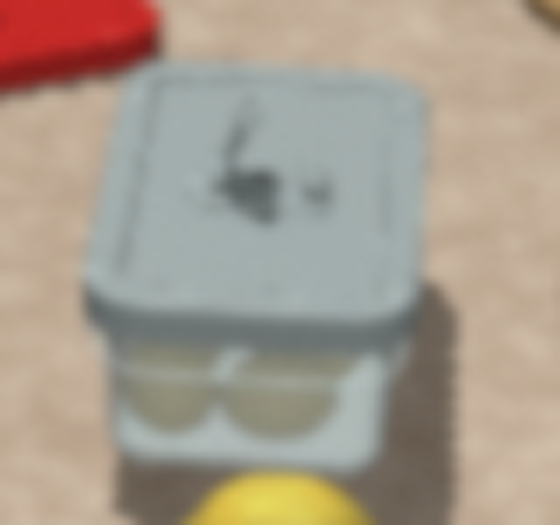

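The crop confirms it: the larger grey lid rests on the clear box, with potatoes visible, and its vent flap is standing at about top px (357,201). Next I'll fit the rim outline in world coordinates.

```bash
cat >> h.py <<'E'
def lidfit(tag,zr=0.079):
    im=cv2.imread(f'pics/{tag}.png');d=np.load(f'pics/{tag}.npy')
    m=np.zeros(d.shape,bool);P={}
    for v in range(155,245):
        for u in range(300,410):
            if d[v,u]>0:
                w=p2w('top',u,v,d=d[v,u])
                b,g,r=im[v,u].astype(int)
                m[v,u]= w[2]>0.055 and w[2]<0.13 and b>=r-2
    n,l,st,c=cv2.connectedComponentsWithStats(m.astype(np.uint8))
    k=l[200,345]; mm=(l==k).astype(np.uint8)
    cn=max(cv2.findContours(mm,0,cv2.CHAIN_APPROX_NONE)[0],key=len)[:,0]
    W=np.array([p2w('top',u,v,z=zr)[:2] for u,v in cn],np.float32)
    return cv2.minAreaRect(W*1000),mm
E
python3 - <<'E'
from h import *
r,m=lidfit('t0');print(r)
(cx,cy),(w,h),a=r
# lid yaw: long axis along y rotated
for yaw in np.radians([a,a-90,a+90]):
    if abs(yaw)<.6: break
print('yaw',yaw,np.degrees(yaw))
c,s=np.cos(yaw),np.sin(yaw)
R=np.array([[c,-s],[s,c]])
im=cv2.imread('pics/t0.png')
big=cv2.resize(im[150:250,295:415],None,fx=6,fy=6,interpolation=cv2.INTER_CUBIC)
def dr(x,y,z,col,rad=4):
    p=R@[x,y]+[cx/1e3,cy/1e3]
    q=w2p('top',[p[0],p[1],z])[0]; q=(q-[295,150]+.5)*6
    cv2.circle(big,tuple(int(t) for t in q),rad,col,1); return p
for n,x,y in [('fl',-.0545,.068),('fr',-.0545,-.068),('bl',.0545,.068),('br',.0545,-.068)]: print(n,dr(x,y,.08,(0,0,255)))
for x in(-.063,.063):
  for y in np.linspace(-.093,.093,30): dr(x,y,.08,(0,255,0),1)
for y in(-.093,.093):
  for x in np.linspace(-.063,.063,20): dr(x,y,.08,(0,255,0),1)
dr(-.015,0,.0845,(255,0,0)); dr(0,0,.08,(255,255,0))
cv2.imwrite('pics/t0o.png',big)
E
```

```text
Traceback (most recent call last):
  File "h.py", line 23, in lidfit
    w=p2w('top',u,v,d=d[v,u])
  File "h.py", line 6, in p2w
    c=get_calibration(n);K=np.array([[c['fx'],0,c['cx']],[0,c['fy'],c['cy']],[0,0,1]])
ValueError: time passes only in moves, steps and waits
```

Too many calibration calls, so I'll cache it.

```bash
python3 - <<'E'
s=open('h.py').read()
s=s.replace("c=get_calibration(n)","c=cal(n)").replace("def shot","import functools\n@functools.lru_cache(None)\ndef cal(n): return get_calibration(n)\ndef shot",1)
open('h.py','w').write(s)
E
cat > ov.py <<'E'
from h import *
r,m=lidfit('t0');print(r)
(cx,cy),(w,h),a=r
for yaw in np.radians([a,a-90,a+90]):
    if abs(yaw)<.6: break
print('yaw',yaw,np.degrees(yaw))
c,s=np.cos(yaw),np.sin(yaw)
R=np.array([[c,-s],[s,c]])
im=cv2.imread('pics/t0.png')
big=cv2.resize(im[150:250,295:415],None,fx=6,fy=6,interpolation=cv2.INTER_CUBIC)
def dr(x,y,z,col,rad=4):
    p=R@[x,y]+[cx/1e3,cy/1e3]
    q=w2p('top',[p[0],p[1],z])[0]; q=(q-[295,150]+.5)*6
    cv2.circle(big,tuple(int(t) for t in q),rad,col,1); return p
for n,x,y in [('fl',-.0545,.068),('fr',-.0545,-.068),('bl',.0545,.068),('br',.0545,-.068)]: print(n,dr(x,y,.08,(0,0,255)))
for x in(-.063,.063):
  for y in np.linspace(-.093,.093,30): dr(x,y,.08,(0,255,0),1)
for y in(-.093,.093):
  for x in np.linspace(-.063,.063,20): dr(x,y,.08,(0,255,0),1)
dr(-.015,0,.0845,(255,0,0)); dr(0,0,.08,(255,255,0))
cv2.imwrite('pics/t0o.png',big)
E
python3 ov.py
```

```text
((515.7902221679688, -178.9254608154297), (184.6577911376953, 125.40487670898438), 75.48039245605469)
yaw -0.253414957739253 -14.519607543945314
fl [ 0.48007922 -0.09943349]
fr [ 0.44598248 -0.2310899 ]
bl [ 0.58559796 -0.12676102]
br [ 0.55150123 -0.25841744]
```

View pics/t0o.png

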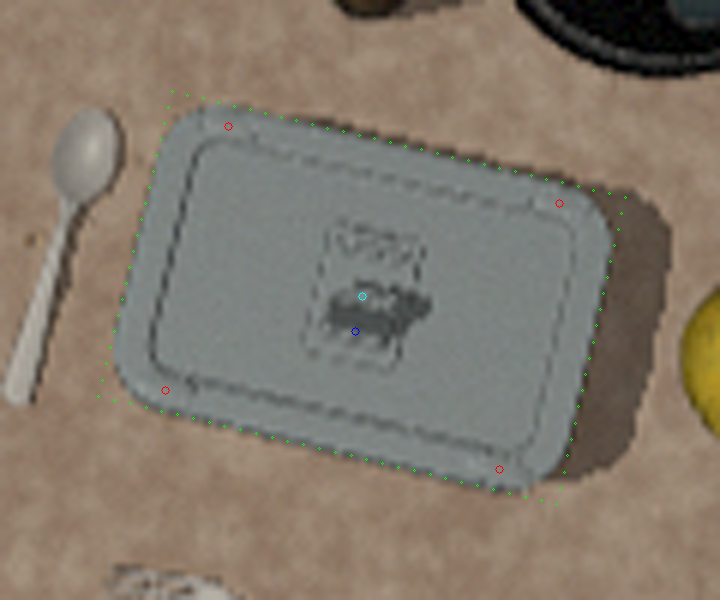

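The overlay fits: the rim outline and pads match, with yaw −14.5°. Before reaching I'll check how tall the neighbours are.

```bash
python3 - <<'E'
from h import *
d=np.load('pics/t0.npy')
for n,u,v in [('jar',358,135),('jar2',359,143),('kettle',405,140),('kettleL',382,140),('kettlebot',405,158),('cab',300,100),('cabedge',300,114),('lemon',419,210),('bowl',170,140),('cab2',440,100)]: print(n,np.round(p2w('top',u,v,d=d[v,u]),3))
E
```

```text
jar [ 0.664 -0.188  0.109]
jar2 [ 0.646 -0.19   0.105]
kettle [ 0.637 -0.289  0.162]
kettleL [ 0.666 -0.253  0.045]
kettlebot [ 0.622 -0.311  0.03 ]
cab [ 0.604 -0.073  0.561]
cabedge [ 0.583 -0.073  0.561]
lemon [ 0.488 -0.335  0.055]
bowl [0.666 0.261 0.09 ]
cab2 [ 0.578 -0.253  0.627]
```

>>> step_arm([
  [-20,60,0,0,0],
  [-40,-50,0,0,0],
  [-60,-110,0,0,0],
  [-85,-170,0,-0.2,0],
  [-110,-220,0,-0.4,0],
  [-140,-280,0,-0.6,0],
  [-165,-330,0,-0.8,0],
  [-190,-380,0,-1.1,0],
])

```text
time: 1.1
position: [0.2982, 0.2169, 0.2304]
orientation: [-0.0, 0.128, 0.992, -0.001]
force: [2.1, -1.6, 0.3]
width: -0.001
```

```bash
python3 - <<'E'
from h import *
d=np.load('pics/t0.npy')
Q=np.array([p2w('top',u,v,d=d[v,u]) for v in range(110,200) for u in range(340,480) if d[v,u]>0])
k=Q[(Q[:,2]>.03)&(Q[:,2]<.4)]
for z0 in np.arange(.03,.36,.03):
    b=k[(k[:,2]>z0)&(k[:,2]<z0+.03)&(k[:,0]>.56)&(k[:,1]<-.2)]
    if len(b): print(round(z0,2),len(b),b.min(0).round(3),b.max(0).round(3))
d=np.load('pics/s0.npy')
for u,v in [(405,170),(405,220),(400,262),(385,200),(435,180),(412,167)]: print(u,v,p2w('side',u,v,d=d[v,u]).round(3))
s=arm.get_state(); print(s['joints'])
E
```

```text
0.03 407 [ 0.619 -0.494  0.03 ] [ 0.719 -0.2    0.06 ]
0.06 487 [ 0.56  -0.488  0.06 ] [ 0.711 -0.201  0.09 ]
0.09 397 [ 0.624 -0.479  0.09 ] [ 0.705 -0.2    0.12 ]
0.12 371 [ 0.625 -0.466  0.12 ] [ 0.697 -0.251  0.15 ]
0.15 283 [ 0.627 -0.461  0.15 ] [ 0.69  -0.254  0.18 ]
0.18 258 [ 0.631 -0.437  0.18 ] [ 0.681 -0.255  0.21 ]
0.21 238 [ 0.636 -0.365  0.21 ] [ 0.671 -0.256  0.24 ]
0.24 400 [ 0.638 -0.362  0.24 ] [ 0.663 -0.27   0.257]
405 170 [ 0.674 -0.306  0.254]
405 220 [ 0.663 -0.371  0.157]
400 262 [ 0.661 -0.38   0.043]
385 200 [ 0.677 -0.19   0.105]
435 180 [ 0.729 -0.353  0.248]
412 167 [ 0.695 -0.295  0.254]
[ 3.52849899e-01 -4.56694658e-01  2.27137624e+00 -1.72964190e-03
  1.32859490e+00 -9.61700689e-01]
```

```bash
cat >> h.py <<'E'
yaw=-0.2534;L0=np.array([.5158,-.1789])
def lw(x,y):
    c,s=np.cos(yaw),np.sin(yaw); return L0+np.array([[c,-s],[s,c]])@[x,y]
def go(x,y,z):
    "tool-frame mm to reach lid-frame (m) x,y and world z"
    from scipy.spatial.transform import Rotation as Ro
    s=arm.get_state();q=s['orientation'];R=Ro.from_quat([q[1],q[2],q[3],q[0]]).as_matrix()
    t=np.append(lw(x,y),z)
    e=Ro.from_euler('z',yaw).as_matrix()
    print('tool',np.round(R.T@(t-s['position'])*1e3,1),'twist',round(np.degrees(np.arctan2(R[1,1],R[0,1])-np.arctan2(e[1,1],e[0,1]))/10,3),'z',s['position'][2].round(4),'F',s['force'].round(1),s['time'])
E
python3 -c "
from h import *
go(-.0545,.068,.1)"
```

```text
tool [-256.  -259.7  130.9] twist -0.014 z 0.2304 F [ 2.1 -1.6  0.3] 1.1
```

>>> step_arm([
  [-40,-40,20,0,0],
  [-80,-80,40,0,0],
  [-120,-120,60,0,0],
  [-160,-160,80,0,0],
  [-200,-200,95,0,0],
  [-235,-235,110,0,0],
  [-256,-260,120,0,0],
  [-256,-260,120,0,0],
])

```text
time: 2.1
position: [0.4798, -0.1011, 0.1097]
orientation: [-0.002, 0.129, 0.992, -0.001]
force: [0.0, 1.2, -0.4]
width: 0.0
```

```bash
python3 - <<'E'
from h import *
go(-.0545,.068,.08)
im,d=shot('top','t1')
cv2.imwrite('pics/t1c.png',cv2.resize(im[120:260,280:440],None,fx=5,fy=5,interpolation=cv2.INTER_CUBIC))
im,d=shot('side','s1')
cv2.imwrite('pics/s1c.png',cv2.resize(im[120:270,260:400],None,fx=4,fy=4,interpolation=cv2.INTER_CUBIC))
print(arm.get_state()['joints'])
E
```

```text
tool [ 0.   1.8 29.7] twist -0.032 z 0.1097 F [ 0.   1.2 -0.4] 2.1
[-0.41070373  0.01532206  2.11971344 -0.00250379  1.00837028 -1.72377248]
```

View pics/t1c.png

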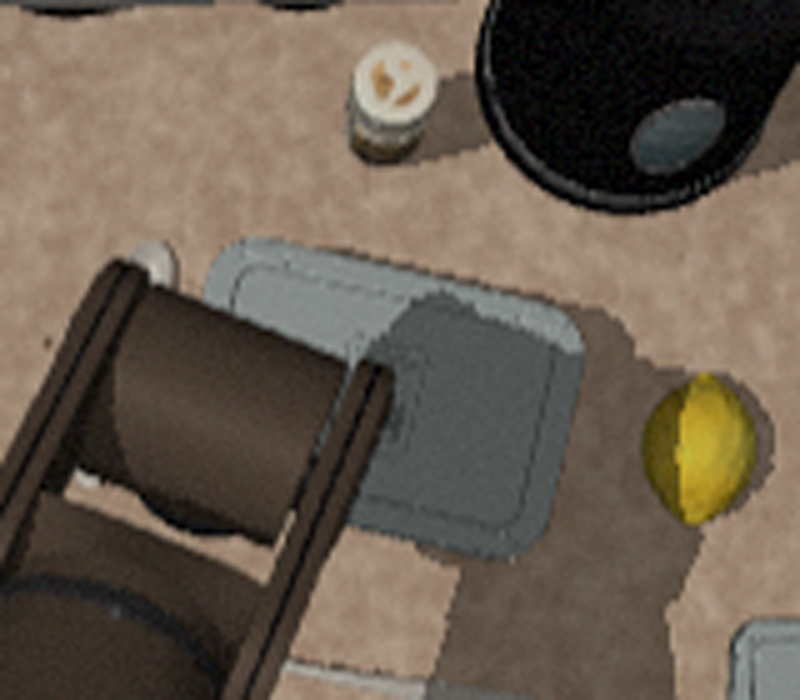

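View pics/s1c.png

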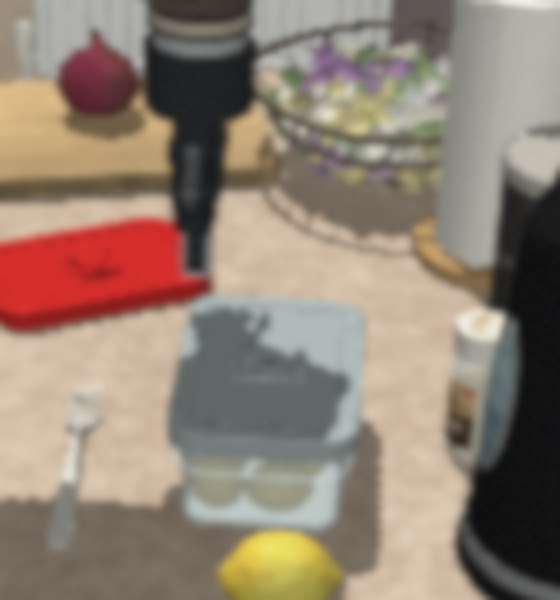

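In the side crop the closed tip at (195,280) hangs over the near-left corner, and the top view shows clear space round it. I'll press gently and read the force.

>>> step_arm([
  [0,2,10,0,0],
  [0,2,20,0,0],
  [0,2,25,0,0],
  [0,2,28,0,0],
  [0,2,30,0,0],
  [0,2,31,0,0],
  [0,2,32,0,0],
  [0,2,32,0,0],
])

```text
time: 3.2
position: [0.4801, -0.0975, 0.0798]
orientation: [-0.001, 0.128, 0.992, -0.001]
force: [-2.6, 1.3, 7.0]
width: -0.001
```

>>> step_arm([
  [0,-1,2.5,0,0],
  [0,-1,3,0,0],
  [0,-1,3.5,0,0],
  [0,-1,4,0,0],
  [0,-1,4.5,0,0],
  [0,-1,5,0,0],
  [0,-1,5,0,0],
  [0,-1,5,0,0],
])

```text
time: 4.2
position: [0.48, -0.0986, 0.0747]
orientation: [-0.001, 0.128, 0.992, -0.001]
force: [0.3, -0.4, 1.3]
width: 0.004
```

Snapped. I'll press to the stop to confirm.

>>> step_arm([
  [0,0,1,0,0],
  [0,0,2,0,0],
  [0,0,3,0,0],
  [0,0,4,0,0],
  [0,0,5,0,0],
  [0,0,5.5,0,0],
  [0,0,5.5,0,0],
  [0,0,5.5,0,0],
])

```text
time: 5.2
position: [0.4804, -0.0989, 0.0719]
orientation: [-0.001, 0.128, 0.992, -0.001]
force: [-6.9, 1.2, 16.5]
width: 0.002
```

```bash
python3 -c "
from h import *
go(.0545,.068,.08);go(-.0545,-.068,.08)"
```

```text
tool [-108.8   -0.3   -8.4] twist -0.014 z 0.0719 F [-6.9  1.2 16.5] 5.2
tool [  -0.2 -136.6   -7.7] twist -0.014 z 0.0719 F [-6.9  1.2 16.5] 5.2
```

The near-left corner is home, on a hard stop at z=0.072 with 16 N. Next is the far-left corner.

>>> step_arm([
  [0,0,-20,0,0],
  [0,0,-45,0,0],
  [-40,0,-45,0,0],
  [-80,0,-45,0,0],
  [-109,0,-45,0,0],
  [-109,0,-35,0,0],
  [-109,0,-24,0,0],
  [-109,0,-18,0,0],
])

```text
time: 6.2
position: [0.5839, -0.1257, 0.0876]
orientation: [-0.003, 0.128, 0.992, -0.001]
force: [-0.3, -0.1, -0.9]
width: -0.002
```

```bash
python3 -c "
from h import *
go(.0545,.068,.08)"
```

```text
tool [-1.9 -0.6  7.6] twist -0.014 z 0.0876 F [-0.3 -0.1 -0.9] 6.2
```

>>> step_arm([
  [-1,0,3,0,0],
  [-1,0,6,0,0],
  [-1,0,8,0,0],
  [-1,0,9.5,0,0],
  [-1,0,10.5,0,0],
  [-1,0,11.5,0,0],
  [-1,0,12,0,0],
  [-1,0,12,0,0],
])

```text
time: 7.2
position: [0.5853, -0.1261, 0.077]
orientation: [-0.003, 0.128, 0.992, -0.001]
force: [-1.7, -0.6, 5.1]
width: 0.002
```

>>> step_arm([
  [0,0,1.5,0,0],
  [0,0,2.5,0,0],
  [0,0,3.5,0,0],
  [0,0,4.5,0,0],
  [0,0,5,0,0],
  [0,0,5.5,0,0],
  [0,0,5.5,0,0],
  [0,0,5.5,0,0],
])

```text
time: 8.2
position: [0.5856, -0.1263, 0.0728]
orientation: [-0.003, 0.127, 0.992, -0.001]
force: [-3.1, 1.2, 7.4]
width: -0.002
```

>>> step_arm([
  [0,0,1,0,0],
  [0,0,2,0,0],
  [0,0,3,0,0],
  [0,0,3.5,0,0],
  [0,0,3.5,0,0],
  [0,0,3.5,0,0],
  [0,0,3.5,0,0],
  [0,0,3.5,0,0],
])

```text
time: 9.2
position: [0.5864, -0.1265, 0.0724]
orientation: [-0.002, 0.127, 0.992, -0.001]
force: [-5.5, 2.7, 14.2]
width: 0.0
```

```bash
python3 -c "
from h import *
go(.0545,-.068,.08)"
```

```text
tool [   0.5 -136.5   -7.2] twist -0.011 z 0.0724 F [-5.5  2.7 14.2] 9.2
```

The far-left corner is home too: hard stop at 0.0724 with 14 N. Next is the far-right corner.

>>> step_arm([
  [0,0,-20,0,0],
  [0,0,-45,0,0],
  [0,-45,-45,0,0],
  [0,-90,-45,0,0],
  [0,-136,-45,0,0],
  [0,-136,-35,0,0],
  [0,-136,-24,0,0],
  [0,-136,-18,0,0],
])

```text
time: 10.2
position: [0.5516, -0.2564, 0.0889]
orientation: [-0.004, 0.127, 0.992, -0.0]
force: [-0.4, 0.8, 0.2]
width: -0.0
```

```bash
python3 -c "
from h import *
go(.0545,-.068,.08)"
```

```text
tool [-0.5 -2.   8.9] twist -0.004 z 0.0889 F [-0.4  0.8  0.2] 10.2
```

>>> step_arm([
  [0,-1,3,0,0],
  [0,-1,6,0,0],
  [0,-1,8,0,0],
  [0,-1,10,0,0],
  [0,-1,12,0,0],
  [0,-1,13.5,0,0],
  [0,-1,15,0,0],
  [0,-1,15,0,0],
])

```text
time: 11.2
position: [0.5529, -0.2577, 0.0757]
orientation: [-0.001, 0.127, 0.992, -0.001]
force: [2.1, 1.3, 2.8]
width: -0.001
```

>>> step_arm([
  [0,0,1,0,0],
  [0,0,2,0,0],
  [0,0,3,0,0],
  [0,0,4,0,0],
  [0,0,5,0,0],
  [0,0,6,0,0],
  [0,0,6,0,0],
  [0,0,6,0,0],
])

```text
time: 12.2
position: [0.5527, -0.2579, 0.0722]
orientation: [-0.002, 0.127, 0.992, -0.001]
force: [-6.1, 2.3, 12.8]
width: -0.003
```

```bash
python3 -c "
from h import *
go(-.0545,-.068,.08)"
```

```text
tool [110.   -0.9  -7.3] twist -0.004 z 0.0722 F [-6.1  2.3 12.8] 12.2
```

The far-right corner is home. The last one is the near-right corner.

>>> step_arm([
  [0,0,-20,0,0],
  [0,0,-45,0,0],
  [40,0,-45,0,0],
  [80,0,-45,0,0],
  [110,-1,-45,0,0],
  [110,-1,-35,0,0],
  [110,-1,-24,0,0],
  [110,-1,-18,0,0],
])

```text
time: 13.2
position: [0.4463, -0.2311, 0.0894]
orientation: [-0.003, 0.127, 0.992, -0.0]
force: [0.6, -0.3, -0.7]
width: -0.0
```

```bash
python3 -c "
from h import *
go(-.0545,-.068,.08)"
```

```text
tool [ 0.3 -0.   9.4] twist -0.003 z 0.0894 F [ 0.6 -0.3 -0.7] 13.2
```

>>> step_arm([
  [0,0,3,0,0],
  [0,0,6,0,0],
  [0,0,8,0,0],
  [0,0,10,0,0],
  [0,0,12,0,0],
  [0,0,13.5,0,0],
  [0,0,15,0,0],
  [0,0,15,0,0],
])

```text
time: 14.2
position: [0.4462, -0.231, 0.0739]
orientation: [-0.003, 0.127, 0.992, -0.0]
force: [-0.3, 0.1, -0.6]
width: -0.001
```

>>> step_arm([
  [0,0,1,0,0],
  [0,0,2,0,0],
  [0,0,3,0,0],
  [0,0,4,0,0],
  [0,0,4.5,0,0],
  [0,0,5,0,0],
  [0,0,5,0,0],
  [0,0,5,0,0],
])

```text
time: 15.2
position: [0.4463, -0.2311, 0.0718]
orientation: [-0.004, 0.126, 0.992, 0.0]
force: [-7.5, 5.0, 18.0]
width: -0.003
```

```bash
python3 -c "
from h import *
go(-.045,0.0,.12)"
```

```text
tool [ -8.8  68.  -48.3] twist -0.0 z 0.0718 F [-7.5  5.  18. ] 15.2
```

All four corners are pressed home. I'll back off and look at the lid and flap.

>>> step_arm([
  [0,0,-30,0,0],
  [0,0,-60,0,0],
  [20,-30,-90,0,0],
  [40,-70,-110,0,0],
  [40,-120,-120,0,0],
  [40,-170,-120,0,0],
  [40,-210,-120,0,0],
  [40,-220,-120,0,0],
])

```text
time: 16.2
position: [0.3525, -0.4361, 0.192]
orientation: [-0.004, 0.128, 0.992, 0.0]
force: [-0.8, 0.6, -0.6]
width: 0.002
```

```bash
python3 - <<'E'
from h import *
go(-.045,0.0,.12)
im,d=shot('top','t2')
cv2.imwrite('pics/t2c.png',cv2.resize(im[150:250,290:450],None,fx=5,fy=5,interpolation=cv2.INTER_CUBIC))
im,e=shot('side','s2')
cv2.imwrite('pics/s2c.png',cv2.resize(im[175:260,280:370],None,fx=6,fy=6,interpolation=cv2.INTER_CUBIC))
for n,x,y in [('fl',-.0545,.068),('fr',-.0545,-.068),('bl',.0545,.068),('br',.0545,-.068)]:
    r=[]
    for cam,D in (('top',d),('side',e)):
        p=lw(x,y);u,v=w2p(cam,[p[0],p[1],.073])[0].round().astype(int)
        dd=np.median(D[v-1:v+2,u-1:u+2]); r.append(p2w(cam,u,v,d=dd)[2].round(4))
    print(n,r)
d0=np.load('pics/t0.npy')
for cam,D in (('t0',d0),('t2',d)):
    Q=np.array([p2w('top',u,v,d=D[v,u]) for v in range(185,215) for u in range(340,375)])
    q=Q[Q[:,2]>.087]; print(cam,len(q)); 
    c,s=np.cos(yaw),np.sin(yaw); l=(q[:,:2]-L0)@np.array([[c,-s],[s,c]])
    o=np.argsort(q[:,2])[::-6]; print(np.c_[l,q[:,2]][o].round(3))
try:
    print(lidfit('t2',.072)[0])
except Exception as ex: print(ex)
E
```

```text
tool [-48.3 290.1  71.4] twist -0.015 z 0.192 F [-0.8  0.6 -0.6] 16.2
fl [np.float64(0.074), np.float64(0.0715)]
fr [np.float64(0.0741), np.float64(0.0737)]
bl [np.float64(0.0745), np.float64(0.071)]
br [np.float64(0.0727), np.float64(0.0737)]
t0 88
[[-1.420e-01  4.200e-02  1.215e+00]
 [-7.000e-03  1.000e-03  1.150e-01]
 [-6.000e-03 -1.100e-02  1.140e-01]
 [-3.000e-03 -6.000e-03  1.130e-01]
 [-3.000e-03  6.000e-03  1.120e-01]
 [-2.000e-03 -8.000e-03  1.100e-01]
 [-8.000e-03 -1.200e-02  1.080e-01]
 [-9.000e-03  4.000e-03  1.050e-01]
 [-1.000e-02  1.000e-03  1.020e-01]
 [-9.000e-03  6.000e-03  9.900e-02]
 [-1.200e-02 -9.000e-03  9.700e-02]
 [-1.300e-02  5.000e-03  9.200e-02]
 [-1.700e-02 -8.000e-03  9.000e-02]
 [-1.500e-02  4.000e-03  8.900e-02]
 [ 2.400e-02  6.000e-03  8.800e-02]]
t2 64
[[-1.420e-01  4.200e-02  1.215e+00]
 [-3.000e-03  8.000e-03  1.070e-01]
 [-3.000e-03  1.000e-03  1.060e-01]
 [-1.000e-03  4.000e-03  1.040e-01]
 [-7.000e-03  7.000e-03  1.030e-01]
 [-4.000e-03  5.000e-03  1.020e-01]
 [-8.000e-03  1.200e-02  1.010e-01]
 [-7.000e-03 -1.000e-02  9.900e-02]
 [-9.000e-03  1.100e-02  9.400e-02]
 [-1.000e-02  3.000e-03  9.100e-02]
 [-1.200e-02  1.200e-02  8.900e-02]]
((515.7536010742188, -179.30137634277344), (183.52493286132812, 125.38960266113281), 75.03472900390625)
```

View pics/t2c.png

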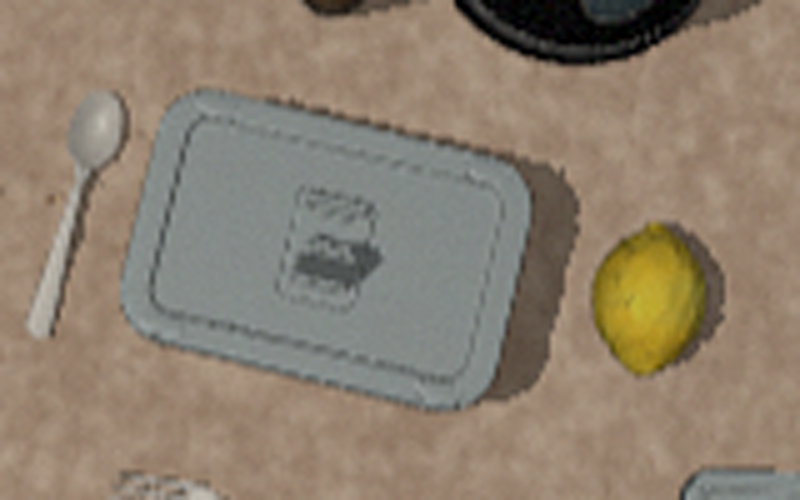

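View pics/s2c.png

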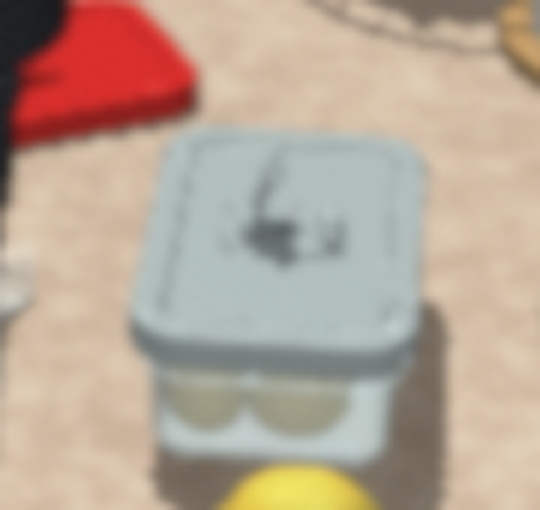

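The pictures and depth agree. All four pads now lie at about z=0.073, the box hasn't moved, and the flap at crop (335,260) still stands open at about 1.2 rad. Next I'll come in on the hinge side, low enough to push the flap over.

>>> step_arm([
  [-8,50,10,0,0],
  [-16,100,20,0,0],
  [-24,150,30,0,0],
  [-32,200,40,0,0],
  [-40,250,55,0,0],
  [-46,285,70,0,0],
  [-46,290,85,0,0],
  [-46,290,92,0,0],
])

```text
time: 17.3
position: [0.4692, -0.1642, 0.0983]
orientation: [-0.005, 0.126, 0.992, 0.001]
force: [0.2, 0.2, -0.3]
width: -0.001
```

```bash
python3 - <<'E'
from h import *
for p in [(-.045,.096),(-.015,.096),(-.005,.092),(.003,.088),(.008,.085),(.009,.079)]: go(p[0],0,p[1])
im,e=shot('side','s3')
cv2.imwrite('pics/s3c.png',cv2.resize(im[155:250,280:370],None,fx=6,fy=6,interpolation=cv2.INTER_CUBIC))
E
```

```text
tool [-3.9 -2.6  2.3] twist 0.003 z 0.0983 F [ 0.2  0.2 -0.3] 17.3
tool [-33.9  -2.6   2. ] twist 0.003 z 0.0983 F [ 0.2  0.2 -0.3] 17.3
tool [-43.9  -2.6   5.9] twist 0.003 z 0.0983 F [ 0.2  0.2 -0.3] 17.3
tool [-51.9  -2.6   9.8] twist 0.003 z 0.0983 F [ 0.2  0.2 -0.3] 17.3
tool [-57.   -2.6  12.8] twist 0.003 z 0.0983 F [ 0.2  0.2 -0.3] 17.3
tool [-58.   -2.6  18.8] twist 0.003 z 0.0983 F [ 0.2  0.2 -0.3] 17.3
```

View pics/s3c.png

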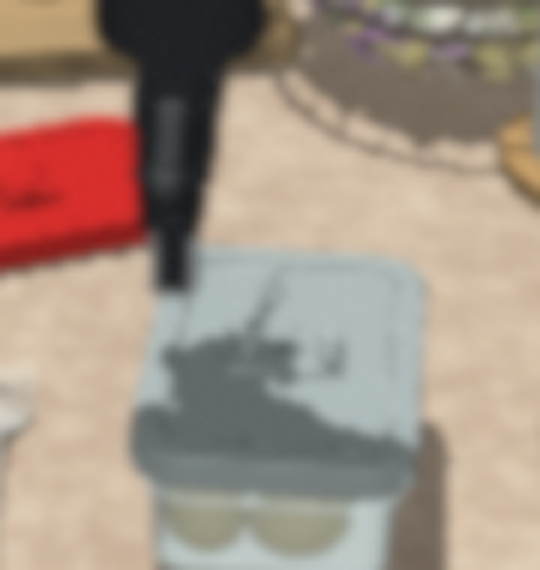

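The tip at crop (172,285) is on the hinge side of the standing flap at (265,310), so I'll sweep it over.

>>> step_arm([
  [-15,-2.5,2,0,0],
  [-25,-2.5,2,0,0],
  [-34,-2.5,2,0,0],
  [-42,-2.5,4,0,0],
  [-49,-2.5,7,0,0],
  [-55,-2.5,10,0,0],
  [-60,-2.5,12.5,0,0],
  [-60,-2.5,12.5,0,0],
])

```text
time: 18.35
position: [0.5264, -0.1822, 0.0845]
orientation: [-0.005, 0.127, 0.992, 0.001]
force: [0.0, -0.4, -0.0]
width: -0.001
```

```bash
python3 - <<'E'
from h import *
go(.010,0,.079)
im,e=shot('side','s4')
cv2.imwrite('pics/s4c.png',cv2.resize(im[155:250,280:370],None,fx=6,fy=6,interpolation=cv2.INTER_CUBIC))
E
```

```text
tool [1.1 0.6 5.5] twist -0.004 z 0.0845 F [ 0.  -0.4 -0. ] 18.35
```

View pics/s4c.png

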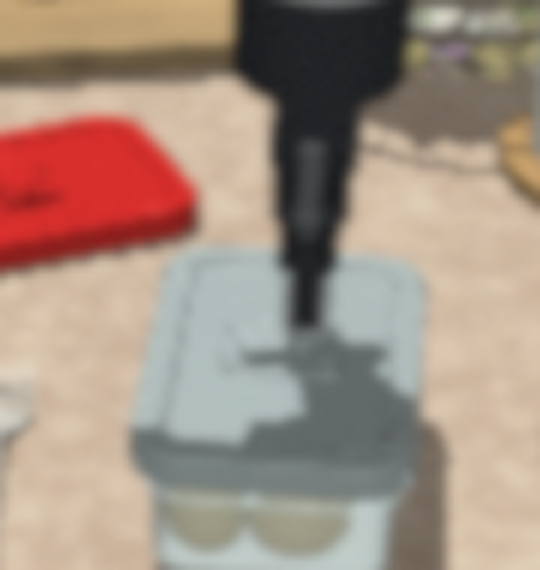

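The flap has folded down under the tip at crop (305,325). Now I'll press it in gently.

>>> step_arm([
  [1,0.5,2,0,0],
  [1,0.5,3,0,0],
  [1,0.5,4,0,0],
  [1,0.5,5,0,0],
  [1,0.5,6,0,0],
  [1,0.5,7,0,0],
  [1,0.5,7.5,0,0],
  [1,0.5,7.5,0,0],
])

```text
time: 19.4
position: [0.5249, -0.1812, 0.0777]
orientation: [-0.006, 0.127, 0.992, 0.001]
force: [-3.3, 1.7, 5.5]
width: -0.001
```

>>> step_arm([
  [0,0,1,0,0],
  [0,0,2,0,0],
  [0,0,2.5,0,0],
  [0,0,3,0,0],
  [0,0,3,0,0],
  [0,0,3,0,0],
  [0,0,3,0,0],
  [0,0,3,0,0],
])

```text
time: 20.4
position: [0.5251, -0.1813, 0.0772]
orientation: [-0.007, 0.126, 0.992, 0.001]
force: [-5.2, 2.5, 14.1]
width: 0.001
```

It hit a hard stop at 0.077 with 14 N, which matches a shut flap with the same 1 mm offset seen at the corners. I'll retract and check.

>>> step_arm([
  [0,0,-15,0,0],
  [0,0,-45,0,0],
  [20,-30,-80,0,0],
  [50,-80,-110,0,0],
  [75,-140,-115,0,0],
  [90,-200,-115,0,0],
  [100,-250,-115,0,0],
  [105,-290,-115,0,0],
])

```text
time: 21.4
position: [0.3506, -0.4381, 0.1935]
orientation: [-0.006, 0.127, 0.992, 0.001]
force: [0.5, -0.4, 0.0]
width: -0.002
```

```bash
python3 - <<'E'
from h import *
im,d=shot('top','t5')
cv2.imwrite('pics/t5c.png',cv2.resize(im[120:280,290:450],None,fx=3.7,fy=3.7,interpolation=cv2.INTER_CUBIC))
im,e=shot('side','s5')
cv2.imwrite('pics/s5c.png',cv2.resize(im[175:280,260:380],None,fx=5,fy=5,interpolation=cv2.INTER_CUBIC))
for n,x,y,z in [('fl',-.0545,.068,.073),('fr',-.0545,-.068,.073),('bl',.0545,.068,.073),('br',.0545,-.068,.073),('tip',.011,0,.079),('hinge',-.013,0,.079),('panel',.0,.04,.0705),('panel2',.0,-.04,.0705)]:
    r=[]
    for cam,D in (('top',d),('side',e)):
        p=lw(x,y);u,v=w2p(cam,[p[0],p[1],z])[0].round().astype(int)
        dd=np.median(D[v-1:v+2,u-1:u+2]); r.append(p2w(cam,u,v,d=dd)[2].round(4))
    print(n,r)
print(lidfit('t5',.072)[0],arm.get_state()['force'],arm.get_state()['position'])
E
```

```text
fl [np.float64(0.0735), np.float64(0.0713)]
fr [np.float64(0.0734), np.float64(0.0731)]
bl [np.float64(0.0751), np.float64(0.0722)]
br [np.float64(0.0738), np.float64(0.0729)]
tip [np.float64(0.0782), np.float64(0.0786)]
hinge [np.float64(0.0773), np.float64(0.0759)]
panel [np.float64(0.0708), np.float64(0.0699)]
panel2 [np.float64(0.0689), np.float64(0.0702)]
((515.549560546875, -179.0830078125), (184.25120544433594, 125.31529998779297), 75.22777557373047) [0.13367194 0.2345421  0.0057297 ] [ 0.35034553 -0.43947666  0.19347906]
```

View pics/t5c.png

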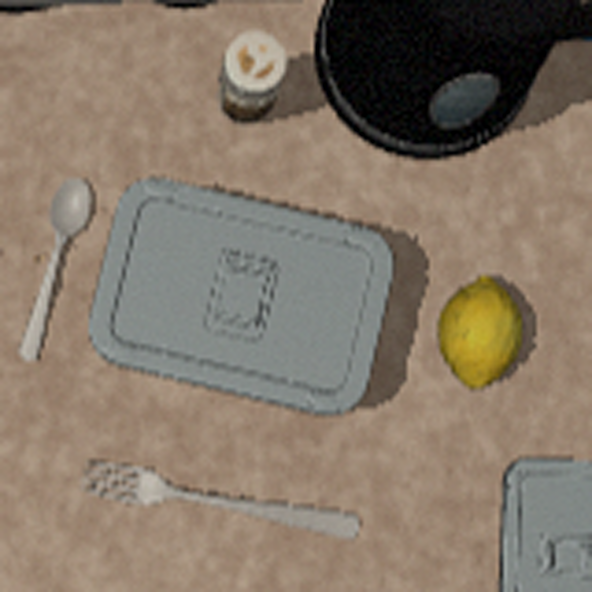

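View pics/s5c.png

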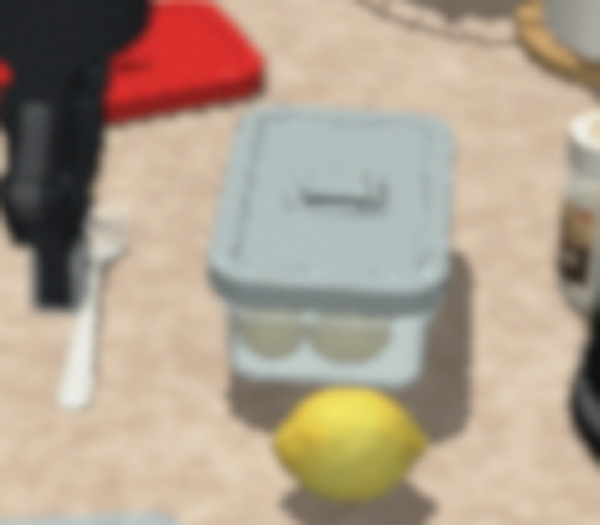

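The flap lies flat at side crop (343,190), with its tip at z≈0.0785. All corners are at about 0.073, and the box and the bystanders haven't moved. Handing in.

```bash
python3 -c "
from station import arm
print(arm.close_job())"
```

```text
the job is handed in; nothing more can be done
None
```

The food box is closed. I pressed the lid down corner by corner (near left, far left, far right, near right) with the vent flap left standing. Only then did I push the flap over and press it flat.

- **Corners:** each one ended on a hard stop at a tip height of about 72 mm, with 13–18 N of downward force. The final depth readings put the corner pads at about 71–75 mm, against a nominal 73 mm. The two cameras differ by up to 3 mm, most at the far-left corner (75 mm from the top, 72 mm from the side), but that corner's stop was clear.
- **Vent flap:** it was still open at about 1.2 rad after the last corner. It ended on a hard stop at 14 N, and its tip now reads about 78.5 mm, where shut is 79 mm. I felt no separate click from its catch, so I judge it shut from the stop, the height and the pictures.
- **Forces and time:** the highest downward force I read was 18 N, taken at the end of each one-second move, so brief peaks in between weren't seen. The job took about 21.5 s.
- **Surroundings:** the box's fitted position moved less than 1 mm, within measuring error. The lemon, jar, teaspoon and fork look undisturbed, and the arm was clear of everything when I handed in.

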